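Take the tower of lidded boxes apart into their trays

ROBOT

A 7-joint arm with a two-finger parallel gripper is mounted at the origin on a cart in front of the work surface, level with it; the furniture and walls round the work are solid. World frame = base frame: x ahead of the robot, y to its left, z up, the work surface at z = 0. Lengths are in m, angles in rad, forces in N, time in s.
With the tool pointing down it reaches from about 0.425 to 0.95 m from the base axis. Payload 4.7 kg.
Tool frame: the origin (TCP) lies at the very end of the fingers, on their centre line; the grasp point (between the pads) lies 19 mm behind it (pinch_z is the distance from the TCP to the grasp point, in m); z points along the fingers, y is the line along which they close (so a half turn about z gives the same grasp; the last joint's range is limited). The gripper opens to 87 mm and grips with 3 to 60 N. Pads are 19 mm wide; open, the fingers measure 117 mm over their backs; the gripper's body (75 mm by 190 mm) begins 51 mm behind the grasp point.
Start: joints at [-1.238, 0.469, -0.049, 1.532, 0.024, 1.141, -0.082], TCP at [0.239, 0.631, 0.223] pointing down, gripper open.
Joint ranges: [-2.59, 2.59], [-0.33, 1.99], [-1.39, 1.29], [0.1, 2.45], [-1.04, 4.18], [0.21, 1.99], [-2.66, 2.66]. Speed limits (rad/s): [2.57, 2.57, 3.14, 3.14, 3.14, 3.14, 3.14].

INTERFACE

Orientations are given as [roll, pitch, yaw] about the fixed x, y, z axes, in that order (R = Rz(yaw) Ry(pitch) Rx(roll)).
In Python, from workcell import * gives the robot as it stands.
- The arm moves only by the tool move_arm, never from a script. Its argument "moves" is a list that holds one entry, the list of rows, each a list of 7 numbers: the shift along the tool's x, y, z in m, then the turn, a rotation vector about the tool's x, y, z in rad, then the closure, from 0 (fully open) to 1 (shut). A call has 1 to 8 rows; each row is the pose to reach, as a shift and turn from the pose commanded when the call began, along the tool's axes at that moment; what a row does not reach only later rows make up. A row lasts 1/12 s, in which the tool goes at most 41.7 mm and 7.16 degrees, less where a joint would pass 70% of its speed; a pose out of reach is approached as far as the arm can. A call with a gripper value outside its range is refused whole. The fingers move at their own pace and stop on an object; "newtons" is the grip in N (left out, the last holds). Time passes only in rows, so rows that repeat a pose let the fingers close. It gives the time, the measured TCP pose, the force and the opening at its end, in the units of the state.
- observe(): the state, without advancing time (a new reading comes with each control period).
- camera(name): name is "scene" or "top" or "wrist"; returns the picture (400x640x3 uint8, red, green, blue); there is no depth.
- get_calibration(name): a dict with "intrinsics" (3x3 intrinsics, pixels), "xyz" and "rotation" of the camera in the world. Camera axes: x right, y down, z forward; pixel columns grow to the right and rows downward; lengths in m; the calibration is good to about 2 mm. The wrist camera is an equidistant fisheye: a pixel r from the principal point sees the ray r / f radians off the axis. A picture is of the moment at which its call begins: read the wrist's pose just before it. get_calibration takes no time and is no camera call; for the wrist camera it gives the pose at the moment of the call.
- job_done(): hands the job in, once; it reports no verdict.
The state is a dict: "time_s": time; "joint_positions": joint angles; "joint_velocities": joint speeds; "joint_efforts": joint torques, N m; "eef_pos": TCP position; "tool_rot": TCP orientation; "contact_force": force on the tool from outside, world axes, zero at the start; "moment": the same for the moment, N m; "opening": opening from 0.0 (shut) to 1.0 (fully open).
Only numpy, scipy, OpenCV 4.12 (cv2) and the standard library are available. Lean on these libraries where they do the work, as an engineer would, in place of code of your own. Each camera call takes 0.05 s, during which the arm holds its last target. There are 200 camera calls.

TASK

The four lidded stoneware boxes have been piled into a tower. Take it apart from the top down, one box at a time, and set each box in the dark wooden tray made for it (square box in square tray, round in round, large in large, small in small), so that it sits flat on the tray's floor inside the rim. Keep every box upright all the time and leave the tea light and the small black case where they are.

Things in the scene. Friction and masses are not known exactly. Their poses are not given: they have to be found in the camera images.
- box_round_small: Small round stoneware box, white with a fixed wooden lid set flush in its top; smooth upright sides and a flat top; 28 mm in diameter, 28 mm high. On top of the tower at the start (on the small square box); tower 114 mm high. A wall cabinet hangs about 0.45 m above the worktop beyond x = 0.57 m: keep the wrist clear of it. Origin: centre of its underside; z up.
- box_square_small: Small square stoneware box, white with a fixed wooden lid set flush in its top; smooth upright sides and a flat top; 38 x 38 mm in plan, x and y axes square to its sides, 28 mm high. Second from the top (on the large round box). Origin: centre of its underside; z up.
- box_round_large: Large round stoneware box, white with a fixed wooden lid set flush in its top; smooth upright sides and a flat top; 58 mm in diameter, 28 mm high. Third from the top (on the large square box). Origin: centre of its underside; z up.
- box_square_large: Large square stoneware box, white with a fixed wooden lid set flush in its top; smooth upright sides and a flat top; 66 x 66 mm in plan, x and y axes square to its sides, 30 mm high. The bottom of the tower; stands on the worktop. Origin: centre of its underside; z up.
- tray_round_small: Small round shallow tray of dark wood with a thin cork lining on its floor, fixed to the worktop, made for the small round box; recess 46 mm in diameter, 56 mm outside; floor 3 mm and rim 8 mm above the worktop, rim wall 5 mm thick. Origin: centre of its underside, on the worktop; z up.
- tray_square_small: Small square shallow tray of dark wood with a thin cork lining on its floor, fixed to the worktop, made for the small square box; recess 57 x 57 mm, 67 x 67 mm outside, x and y axes square to its sides; floor 3 mm and rim 8 mm above the worktop, rim wall 5 mm thick. Origin: centre of its underside, on the worktop; z up.
- tray_round_large: Large round shallow tray of dark wood with a thin cork lining on its floor, fixed to the worktop, made for the large round box; recess 76 mm in diameter, 86 mm outside; floor 3 mm and rim 8 mm above the worktop, rim wall 5 mm thick. Origin: centre of its underside, on the worktop; z up.
- tray_square_large: Large square shallow tray of dark wood with a thin cork lining on its floor, fixed to the worktop, made for the large square box; recess 85 x 85 mm, 95 x 95 mm outside, x and y axes square to its sides; floor 3 mm and rim 8 mm above the worktop, rim wall 5 mm thick. Origin: centre of its underside, on the worktop; z up.
- tea_light: Bystander, loose: tea light in a silvery cup, 38 mm in diameter, 15 mm high, just beyond the trays as seen from the robot. Origin: centre of its underside.
- key_case: Bystander, loose: small black plastic case, 36 x 60 mm in plan, 22 mm high, just beyond the trays as seen from the robot. Origin: centre of its underside.
There are look-alikes about, which are no part of the job. What is shaped like the box_square_small but turquoise or yellow is not meant.

How it is judged:
By the outcome, as a careful person would: the job done as asked, in the order asked, and still so for the second after the job is handed in, with the robot touching nothing.
It also fails if it takes over 128 s, if anything falls off the work surface, if the arm or the gripper's body presses on something with over 40 N, if the wrist force passes 120 N, or if a joint passes its speed limit or range.

## Working session

There is one attempt and no reset: what is moved stays moved. The work goes in short steps, Python scripts to look and compute and a tool call to move; the robot and the scene stay as the last step left them, time stands still between calls to the robot, and variables do not carry over. Pictures are saved under pics/ and viewed, on a budget of 14 in all, crops included, one or two more only if the job needs it, and the job is handed in when it is done.

Besides the shell and the picture viewer there is one more tool, called after "Request:" in YAML: its name, and indented under it one key for each argument. move_arm: Moves the arm, as the interface text tells. Its arguments: {"type":"object","properties":{"moves":{"type":"array"},"newtons":{"type":"number"}},"required":["moves"]}

```bash
mkdir -p pics; cat > h.py <<'E'
from workcell import *
import numpy as np, cv2
from scipy.spatial.transform import Rotation as R
def rays(name,px,cal=None):
    c=cal or get_calibration(name);K=np.array(c['intrinsics']);px=np.atleast_2d(px).astype(float)
    u=(px-[K[0,2],K[1,2]])/[K[0,0],K[1,1]]
    if name=='wrist':
        r=np.linalg.norm(u,axis=1,keepdims=True)+1e-12
        d=np.c_[u/r*np.sin(r),np.cos(r)]
    else: d=np.c_[u,np.ones(len(u))]
    return np.array(c['xyz']),d@np.array(c['rotation']).T
def onplane(name,px,z,cal=None):
    o,d=rays(name,px,cal);return o+d*((z-o[2])/d[:,2])[:,None]
def proj(name,p,cal=None):
    c=cal or get_calibration(name);K=np.array(c['intrinsics'])
    q=(np.atleast_2d(p)-np.array(c['xyz']))@np.array(c['rotation'])
    if name=='wrist':
        rr=np.linalg.norm(q[:,:2],axis=1,keepdims=True);th=np.arctan2(rr,q[:,2:]);u=q[:,:2]/rr*th
    else: u=q[:,:2]/q[:,2:]
    return u*[K[0,0],K[1,1]]+[K[0,2],K[1,2]]
E
python3 - <<'E'
from h import *
print(observe())
for n in ("scene","top","wrist"):
    print(n,get_calibration(n)); im=camera(n); cv2.imwrite(f'pics/{n}0.png',im[:,:,::-1])
E
```

```text
{'time_s': 0.0, 'joint_positions': array([-1.23788659,  0.46942304, -0.04858685,  1.53370036,  0.02413257,
        1.14099892, -0.08230631]), 'joint_velocities': array([-2.15949011e-04, -2.71665332e-04, -1.46234951e-05, -7.11336036e-04,
        4.64690427e-04,  2.80308863e-04, -4.80687511e-05]), 'joint_efforts': array([ 4.96851826e-04, -5.07979238e+01, -8.01012805e-02, -2.36148781e+01,
       -6.12311228e-02,  3.79521854e-02,  1.70493968e-04]), 'eef_pos': array([0.23871818, 0.63073215, 0.2215091 ]), 'tool_rot': array([-3.13965252e+00,  1.05192660e-04,  2.77981486e+00]), 'contact_force': array([-1.04391361,  0.67664756,  0.22538626]), 'moment': array([ 0.03379233, -0.01248773, -0.01776796]), 'opening': 0.998865164689848}
scene {'intrinsics': array([[442.23663698,   0.        , 325.14743955],
       [  0.        , 442.23663698, 202.44404721],
       [  0.        ,   0.        ,   1.        ]]), 'xyz': array([ 0.05391777, -0.76856063,  0.66328501]), 'rotation': array([-2.128844  , -0.0034813 , -0.50937169])}
top {'intrinsics': array([[470.20422776,   0.        , 325.51778414],
       [  0.        , 470.20422776, 198.50073335],
       [  0.        ,   0.        ,   1.        ]]), 'xyz': array([ 0.27729135, -0.00296929,  1.46248057]), 'rotation': array([-2.99206547e+00,  1.60656312e-03, -1.57345007e+00])}
wrist {'intrinsics': array([[309.70691629,   0.        , 313.45700289],
       [  0.        , 309.70691629, 199.9102081 ],
       [  0.        ,   0.        ,   1.        ]]), 'xyz': array([0.17519887, 0.65536467, 0.38451114]), 'rotation': array([2.88834430e+00, 1.05407881e-03, 1.20930093e+00])}
```

```bash
sed -i "s/np.array(c\['rotation'\])/R.from_euler('xyz',c['rotation']).as_matrix()/" h.py; grep -c from_euler h.py
```

```text
2
```

View pics/scene0.png

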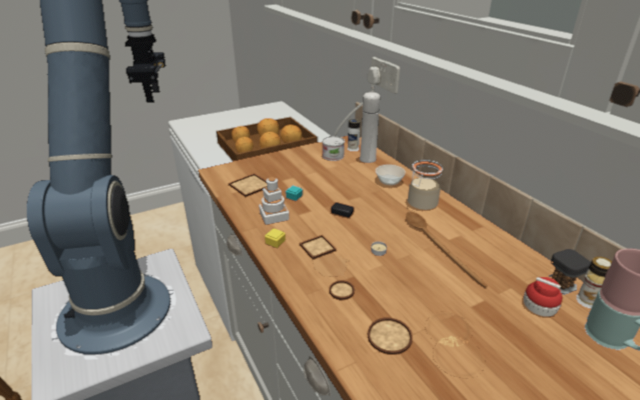

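View pics/top0.png

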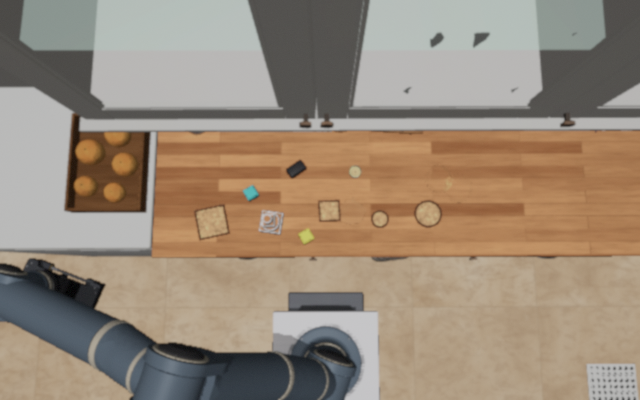

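```bash
python3 - <<'E'
from h import *
P=dict(sqL=(212,222),sqS=(329,211),rS=(380,219),rL=(428,213))
for k,p in P.items(): print(k,onplane('top',p,.008).round(3))
for k,p,z in [('tower top',(268,219),.114),('yel',(306,236),.028),('turq',(251,193),.028),('tea',(355,172),.015),('case',(296,169),.022)]: print(k,onplane('top',p,z).round(3))
S=dict(sqL=(249,185),sqS=(318,246),rS=(342,289),rL=(389,335))
for k,p in S.items(): print('scene',k,onplane('scene',p,.008).round(3))
print('scene tower top',onplane('scene',(272,182),.114).round(3))
a=cv2.imread('pics/scene0.png')[150:270,210:330];b=cv2.imread('pics/top0.png')[170:250,230:310]
c=cv2.imread('pics/wrist0.png')
cv2.imwrite('pics/c1.png',np.hstack([cv2.resize(a,(400,400),interpolation=2),cv2.resize(b,(400,400),interpolation=2)]))
E
```

```text
sqL [[0.424 0.352 0.008]]
sqS [[ 0.457 -0.012  0.008]]
rS [[ 0.432 -0.17   0.008]]
rL [[ 0.45  -0.32   0.008]]
tower top [[0.421 0.165 0.114]]
yel [[0.378 0.059 0.028]]
turq [[0.511 0.229 0.028]]
tea [[ 0.579 -0.094  0.015]]
case [[0.588 0.091 0.022]]
scene sqL [[0.417 0.342 0.008]]
scene sqS [[ 0.456 -0.018  0.008]]
scene rS [[ 0.429 -0.175  0.008]]
scene rL [[ 0.443 -0.325  0.008]]
scene tower top [[0.415 0.149 0.114]]
```

View pics/c1.png

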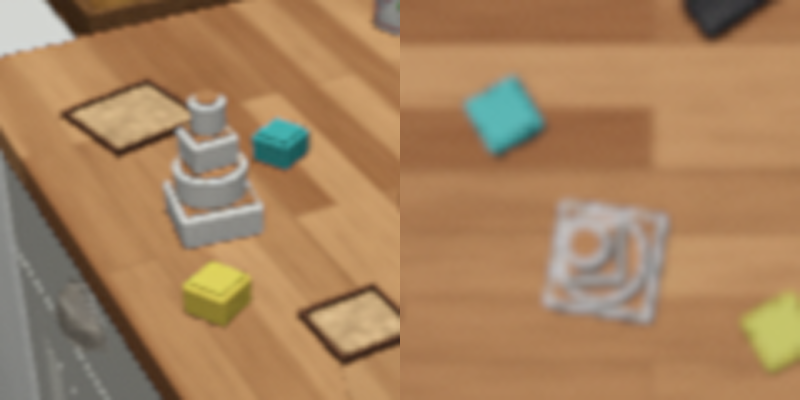

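Tower: scene (272,200), top (270,221). Look-alikes: turquoise box (scene 294,193) and yellow box (275,238). The crop confirms the tower is the white stack with wooden lids. Trays in the top view: large square (212,222), small square (329,211), small round (380,219), large round (428,213). Next I move above the tower for a close wrist view.

Request:
move_arm:
  moves:
    - [[-0.02,-0.022,0,0,0,0,0],[-0.05,-0.056,0,0,0,0,0],[-0.076,-0.085,0,0,0,0,0],[-0.102,-0.114,0,0,0,0,0],[-0.128,-0.143,0,0,0,0,0],[-0.154,-0.172,0,0,0,0,0],[-0.18,-0.201,0,0,0,0,0],[-0.206,-0.23,0,0,0,0,0]]

```text
time_s: 0.82
eef_pos: [0.3504, 0.3413, 0.2224]
tool_rot: [-3.142, -0.0, 2.78]
contact_force: [0.9, -0.1, 0.2]
opening: 0.997
```

Request:
move_arm:
  moves:
    - [[-0.026,-0.029,0,0,0,0,0],[-0.052,-0.058,0,0,0,0,0],[-0.078,-0.087,0,0,0,0,0],[-0.104,-0.116,0,0,0,0,0],[-0.12,-0.136,0,0,0,0,0],[-0.13,-0.146,0,0,0,0,0],[-0.13,-0.146,0,0,0,0,0],[-0.13,-0.146,0,0,0,0,0]]

```text
time_s: 1.48
eef_pos: [0.42, 0.1606, 0.2225]
tool_rot: [3.141, -0.0, 2.778]
contact_force: [-0.2, 1.2, -0.2]
opening: 0.998
```

```bash
python3 - <<'E'
from h import *
s=observe();print({k:s[k] for k in ('time_s','joint_positions','eef_pos','tool_rot','contact_force')})
print(get_calibration('wrist'))
cv2.imwrite('pics/w1.png',camera('wrist')[:,:,::-1])
E
```

```text
{'time_s': 1.4833, 'joint_positions': array([-0.63971346,  0.09306269,  0.19496955,  2.05114796, -0.02205164,
        0.99926781,  0.77369763]), 'eef_pos': array([0.41997906, 0.16058421, 0.22249412]), 'tool_rot': array([ 3.14123435e+00, -4.07307618e-04,  2.77813062e+00]), 'contact_force': array([-0.22827963,  1.19044214, -0.20766455])}
{'intrinsics': array([[309.70691629,   0.        , 313.45700289],
       [  0.        , 309.70691629, 199.9102081 ],
       [  0.        ,   0.        ,   1.        ]]), 'xyz': array([0.35644931, 0.18490441, 0.3854377 ]), 'rotation': array([ 2.88880258e+00, -1.06848168e-03,  1.20763255e+00])}
```

View pics/w1.png

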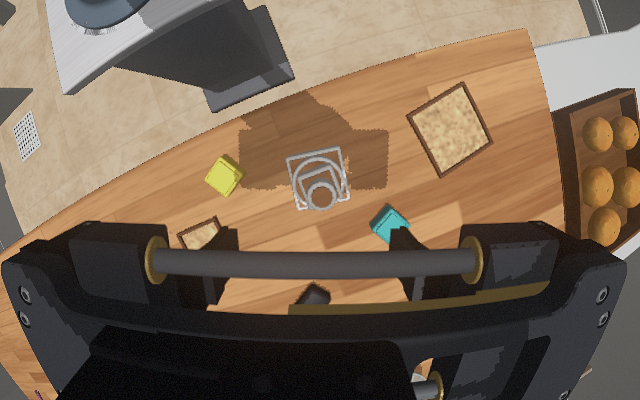

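The wrist view shows the tower at (320,180), the yellow box at (224,177), the turquoise one at (388,222), the large square tray at (450,130), and the small square tray partly hidden at (205,233). I'll zoom in on the tower.

```bash
python3 - <<'E'
from h import *
im=cv2.imread('pics/w1.png')
c=im[140:218,278:362];b=cv2.resize(c,None,fx=7,fy=7,interpolation=2)
for i in range(0,84,10):cv2.line(b,(i*7,0),(i*7,6),(0,0,255),1);cv2.putText(b,str(278+i),(i*7,18),0,.4,(0,0,255))
for i in range(0,78,10):cv2.line(b,(0,i*7),(6,i*7),(0,0,255),1);cv2.putText(b,str(140+i),(8,i*7+4),0,.4,(0,0,255))
cv2.imwrite('pics/c2.png',b)
# large square tray: dark rim contour
hsv=cv2.cvtColor(im,cv2.COLOR_BGR2HSV)
m=((hsv[:,:,2]<100)).astype(np.uint8);m[:70]=0;m[190:]=0;m[:,:400]=0;m[:,500:]=0
cs,_=cv2.findContours(m,0,1);cal=get_calibration('wrist')
for k in cs:
    if cv2.contourArea(k)>500:
        w=onplane('wrist',k[:,0,:],.008,cal)[:,:2]; print('sqL tray',cv2.minAreaRect((w*1000).astype(np.float32)))
E
```

```text
(no output)
```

View pics/c2.png

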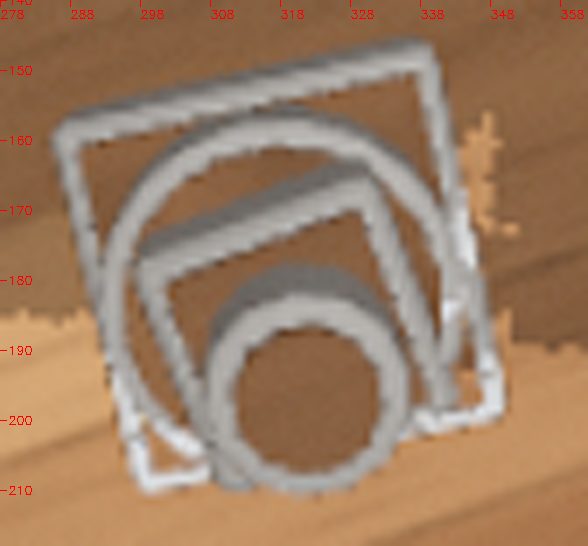

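```bash
cat >> h.py <<'E'
def rect(w,name):
    r=cv2.minAreaRect((np.asarray(w)[:,:2]*1000).astype(np.float32));print(name,np.round(r[0],1),np.round(r[1],1),'ang',round(r[2],1))
def circ(w,name):
    w=np.asarray(w)[:,:2]*1000;A=np.c_[2*w,np.ones(len(w))];s=np.linalg.lstsq(A,(w**2).sum(1),rcond=None)[0]
    print(name,s[:2].round(1),'dia',round(2*np.sqrt(s[2]+s[0]**2+s[1]**2),1))
E
python3 - <<'E'
from h import *
cal=get_calibration('wrist')
f=lambda P,z:onplane('wrist',(np.array(P)+.5)/7-.5+[278,140],z,cal)
circ(f([(205,392),(410,392),(307,293),(307,492),(235,322),(380,322),(235,463),(380,463)],.114),'rS')
w=f([(143,270),(367,180),(452,410),(230,488)],.086);rect(w,'sS');print((w[:,:2]*1000).round(1).tolist())
circ(f([(103,300),(285,118),(468,300),(155,170),(415,170),(180,445)],.058),'rL')
w=f([(60,138),(430,52),(500,412),(145,492)],.03);rect(w,'sL');print((w[:,:2]*1000).round(1).tolist())
im=cv2.imread('pics/w1.png')
g=im.max(2)
for k,(lo) in [('L',95)]:
    m=(g<lo).astype(np.uint8);m[:75]=0;m[185:]=0;m[:,:400]=0;m[:,498:]=0
    cs,_=cv2.findContours(m,0,1);k=max(cs,key=cv2.contourArea);print(cv2.contourArea(k),cv2.boundingRect(k));rect(onplane('wrist',k[:,0,:],.008,cal),'tray sqL')
E
```

```text
rS [420.7 169.5] dia 26.5
sS [419.3 169.3] [35.4 33.8] ang 0.1
[[402.5, 152.4], [401.6, 186.2], [437.0, 186.3], [436.6, 152.5]]
rL [419. 168.] dia 56.5
sL [420.4 167.9] [63.3 62.3] ang 82.5
[[385.6, 141.3], [393.7, 203.3], [455.3, 193.9], [447.2, 132.4]]
29.0 (406, 114, 35, 64)
tray sqL [431.4 307.2] [93.4  3.7] ang 10.8
```

Request:
move_arm:
  moves:
    - [[-0.01,-0.0165,0,0,0,-0.04,0],[-0.03,-0.0495,0,0,0,-0.1,0],[-0.05,-0.0825,0,0,0,-0.16,0],[-0.07,-0.1155,0,0,0,-0.22,0],[-0.09,-0.1485,0,0,0,-0.28,0],[-0.11,-0.1815,0,0,0,-0.33,0],[-0.13,-0.2145,0,0,0,-0.363,0],[-0.14,-0.231,0,0,0,-0.363,0]]

```text
time_s: 2.2
eef_pos: [0.4699, -0.1078, 0.2228]
tool_rot: [-3.14, 0.001, -3.141]
contact_force: [-0.9, 0.1, -0.1]
opening: 1.0
```

Request:
move_arm:
  moves:
    - [[-0.005,-0.03,0,0,0,0,0],[-0.011,-0.055,0,0,0,0,0],[-0.011,-0.065,0,0,0,0,0],[-0.011,-0.065,0,0,0,0,0],[-0.011,-0.065,0,0,0,0,0]]

```text
time_s: 2.62
eef_pos: [0.4804, -0.168, 0.2221]
tool_rot: [3.14, -0.001, -3.139]
contact_force: [0.0, -0.3, 0.4]
opening: 0.998
```

```bash
python3 - <<'E'
from h import *
s=observe();print({k:s[k] for k in ('time_s','joint_positions','eef_pos','tool_rot','contact_force')})
import json
c=get_calibration('wrist');print(c['xyz'],c['rotation']);np.save('pics/cal2.npy',c,allow_pickle=True)
cv2.imwrite('pics/w2.png',camera('wrist')[:,:,::-1])
E
```

```text
{'time_s': 2.6167, 'joint_positions': array([-0.14638388,  0.20440622,  0.46826266,  1.94285649, -0.10879854,
        1.01987861,  1.94430462]), 'eef_pos': array([ 0.48039561, -0.16798272,  0.2220664 ]), 'tool_rot': array([ 3.14029284e+00, -1.05430477e-03, -3.13878866e+00]), 'contact_force': array([ 0.04776079, -0.33350515,  0.3620356 ])}
[ 0.41253867 -0.16829607  0.3850664 ] [ 2.88915122e+00 -2.11674875e-03  1.57387506e+00]
```

View pics/w2.png

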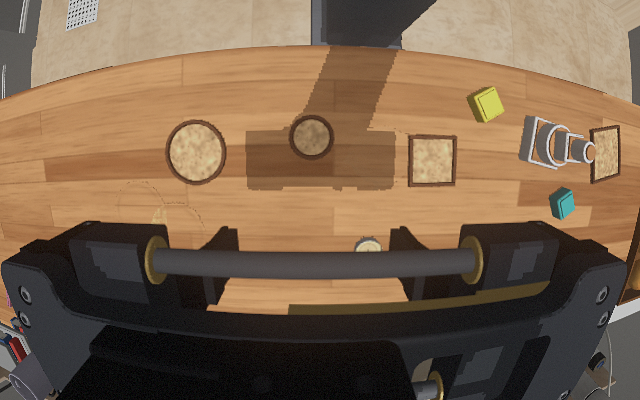

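The wrist view shows all four trays clear: large round (196,152), small round (311,137, in shadow), small square (432,160), large square (605,154, far out). Measuring the rims by mask.

```bash
python3 - <<'E'
from h import *
cal=np.load('pics/cal2.npy',allow_pickle=True).item()
im=cv2.imread('pics/w2.png');g=im[:,:,2]
def tray(im,cal,box,name,kind,th):
    x0,y0,x1,y1=box;g=im[y0:y1,x0:x1,2]
    m=(g<th).astype(np.uint8)
    cs,h=cv2.findContours(m,cv2.RETR_EXTERNAL,1);k=max(cs,key=lambda c:cv2.boundingRect(c)[2]*cv2.boundingRect(c)[3])
    k=cv2.convexHull(k)[:,0,:]+[x0,y0]
    print(th,cv2.boundingRect(k.astype(np.int32)),end=' ');(rect if kind=='s' else circ)(onplane('wrist',k,.008,cal),name)
for t in (90,110):
    tray(im,cal,(155,110,240,195),'rL','c',t)
    tray(im,cal,(398,122,470,198),'sS','s',t)
    tray(im,cal,(583,115,632,195),'sL','s',t)
for t in (60,70,80): tray(im,cal,(280,105,345,168),'rS','c',t)
im1=cv2.imread('pics/w1.png');c1=dict(cal);c1['xyz']=np.array([0.35644931,0.18490441,0.3854377]);c1['rotation']=np.array([2.88880258,-1.06848168e-03,1.20763255])
for t in (90,110):tray(im1,c1,(398,75,502,185),'sL w1','s',t)
print(im[137,285:340,2])
E
```

```text
90 (168, 128, 34, 54) rL [ 447.6 -321.4] dia 75.4
90 (443, 139, 13, 44) sS [456.2  11.2] [57.3 16.6] ang 1.1
90 (617, 128, 3, 46) sL [415.2 393.3] [85.5  7.8] ang 12.4
110 (166, 120, 60, 63) rL [ 446.9 -318.5] dia 82.6
110 (439, 139, 17, 44) sS [456.7   7.2] [57.3 22.5] ang 3.3
110 (589, 125, 32, 59) sL [423.  349.3] [ 95.6 102.9] ang 12.4
60 (330, 137, 1, 3) rS [425.8 541.1] dia 1377.1
70 (324, 123, 4, 4) rS [ 413.9 -151.2] dia 7.4
80 (290, 118, 43, 40) rS [ 431.2 -170.2] dia 51.5
90 (463, 87, 27, 56) sL w1 [415.7 395. ] [83.   2.1] ang 11.9
110 (406, 85, 86, 93) sL w1 [422.2 351. ] [93.7 94.5] ang 12.4
[146 146 147 129  98  78  84  62 101 137 143 138 154 150 147 147 145 149
 149 154 156 151 143 159 157 151 145 137 137 138 138 131 127 130 136 139
 138 134 134 139 141 143 152 140 109  58  80  81  83 113 143 143 140 142
 142]
```

```bash
python3 - <<'E'
from h import *
cal=np.load('pics/cal2.npy',allow_pickle=True).item()
im=cv2.imread('pics/w2.png')
def tray(box,name,kind,th):
    x0,y0,x1,y1=box;m=(im[y0:y1,x0:x1,2]<th).astype(np.uint8)
    cs,h=cv2.findContours(m,cv2.RETR_EXTERNAL,1);k=max(cs,key=lambda c:cv2.boundingRect(c)[2]*cv2.boundingRect(c)[3])
    k=cv2.convexHull(k)[:,0,:]+[x0,y0]
    (rect if kind=='s' else circ)(onplane('wrist',k,.008,cal),f'{name} {th}')
for t in (120,130,140): tray((400,122,470,198),'sS','s',t);tray((155,110,240,195),'rL','c',t)
for t in (90,100,110): tray((285,108,339,165),'rS','c',t)
E
```

```text
sS 120 [457.  -13.9] [65.9 67.7] ang 3.1
rL 120 [ 447.2 -319.8] dia 85.0
sS 130 [456.8 -14. ] [67.7 67.9] ang 2.8
rL 130 [ 447.2 -319.8] dia 85.5
sS 140 [456.9 -13.6] [68.3 68.1] ang 3.2
rL 140 [ 447.2 -319.8] dia 85.7
rS 90 [ 431.4 -170.4] dia 54.1
rS 100 [ 431.5 -170.4] dia 54.8
rS 110 [ 431.8 -170.3] dia 56.0
```

Request:
move_arm:
  moves:
    - [[0.003,0.02,0,0,0,0,0],[0.009,0.055,0,0,0,0,0],[0.015,0.092,0,0,0,0,0],[0.021,0.13,0,0,0,0,0],[0.028,0.168,0,0,0,0,0],[0.035,0.206,0,0,0,0,0],[0.042,0.244,0,0,0,0,0],[0.05,0.28,0,0,0,0,0]]

```text
time_s: 3.33
eef_pos: [0.4281, 0.1142, 0.2228]
tool_rot: [3.14, 0.0, -3.136]
contact_force: [0.9, -0.4, -0.5]
opening: 0.997
```

Request:
move_arm:
  moves:
    - [[0.006,0.035,0,0,0,0,0],[0.01,0.052,0,0,0,0,0],[0.01,0.057,0,0,0,0,0],[0.01,0.057,0,0,0,0,0],[0.01,0.057,0,0,0,0,0],[0.01,0.057,0,0,0,0,0]]

```text
time_s: 3.83
eef_pos: [0.4199, 0.1658, 0.2225]
tool_rot: [-3.141, -0.0, 3.141]
contact_force: [-0.1, -0.1, 0.4]
opening: 1.003
```

```bash
python3 - <<'E'
from h import *
s=observe();print({k:s[k] for k in ('time_s','joint_positions','eef_pos','tool_rot','contact_force')})
c=get_calibration('wrist');print(c['xyz'],c['rotation'])
im=camera('wrist')[:,:,::-1];cv2.imwrite('pics/w3.png',im)
p=proj('wrist',[[.4205,.169,.114]],c)[0];print(p)
x,y=p.astype(int);b=im[y-50:y+50,x-60:x+60];b=cv2.resize(b,None,fx=6,fy=6,interpolation=2);print(x-60,y-50)
cv2.imwrite('pics/c3.png',b)
E
```

```text
{'time_s': 3.8333, 'joint_positions': array([-0.63714087,  0.09672359,  0.18069199,  2.04673259, -0.02029127,
        1.00009372,  1.1238692 ]), 'eef_pos': array([0.4199246 , 0.16582024, 0.22251159]), 'tool_rot': array([-3.14120883e+00, -1.43575940e-04,  3.14097278e+00]), 'contact_force': array([-0.07393303, -0.06715016,  0.39504466])}
[0.35191824 0.16602653 0.38542726] [ 2.88826628e+00 -4.55040287e-04  1.57048491e+00]
[316.63332914 198.10160603]
256 148
```

View pics/c3.png

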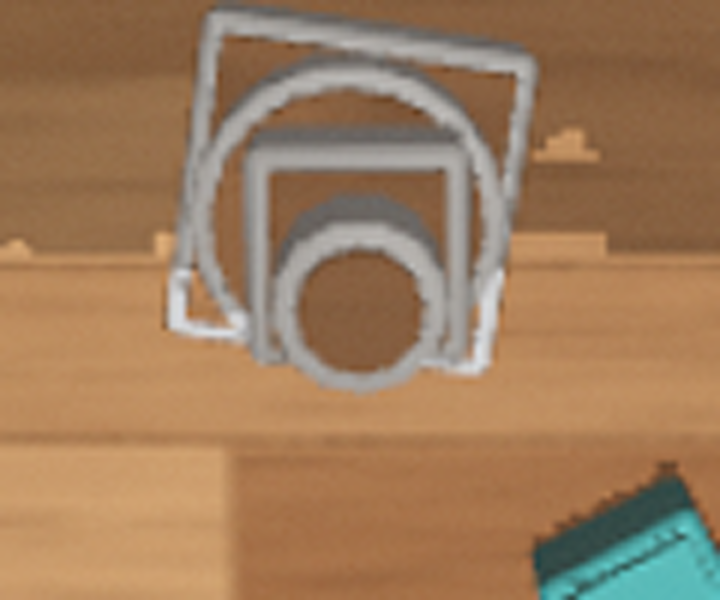

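The small round lid sits within 1 px of the predicted position, and the small square box is square to the world axes. Descending to grip.

Request:
move_arm:
  moves:
    - [[0,0.003,0.015,0,0,0,0.2],[0,0.003,0.045,0,0,0,0.3],[0,0.003,0.08,0,0,0,0.3],[0,0.003,0.11,0,0,0,0.3],[0,0.003,0.124,0,0,0,0.3],[0,0.003,0.1285,0,0,0,0.3],[0,0.003,0.1285,0,0,0,0.3],[0,0.003,0.1285,0,0,0,0.3]]
  newtons: 15

```text
time_s: 4.55
eef_pos: [0.4208, 0.1697, 0.0947]
tool_rot: [3.141, 0.001, 3.141]
contact_force: [0.2, -1.2, 0.3]
opening: 0.704
```

Request:
move_arm:
  moves:
    - [[0,0,0,0,0,0,0.5],[0,0,0,0,0,0,0.6],[0,0,0,0,0,0,0.7],[0,0,0,0,0,0,0.8],[0,0,0,0,0,0,0.8],[0,0,0,0,0,0,0.8],[0,0,0,0,0,0,0.8],[0,0,0,0,0,0,0.8]]
  newtons: 15

```text
time_s: 5.22
eef_pos: [0.42, 0.1701, 0.0942]
tool_rot: [3.141, 0.0, -3.14]
contact_force: [0.7, 0.2, 3.6]
opening: 0.313
```

```bash
python3 - <<'E'
from h import *
s=observe();print({k:s[k] for k in ('time_s','eef_pos','tool_rot','contact_force','opening')})
im=camera('wrist')[:,:,::-1];cv2.imwrite('pics/w4.png',im)
cv2.imwrite('pics/c4.png',cv2.resize(im[120:300,200:440],None,fx=3,fy=3,interpolation=2))
E
```

```text
{'time_s': 5.2167, 'eef_pos': array([0.41999944, 0.17011225, 0.09423625]), 'tool_rot': array([ 3.14144848e+00,  1.52227845e-04, -3.14039310e+00]), 'contact_force': array([0.68413648, 0.19811535, 3.58461408]), 'opening': 0.3132947126964122}
```

View pics/c4.png

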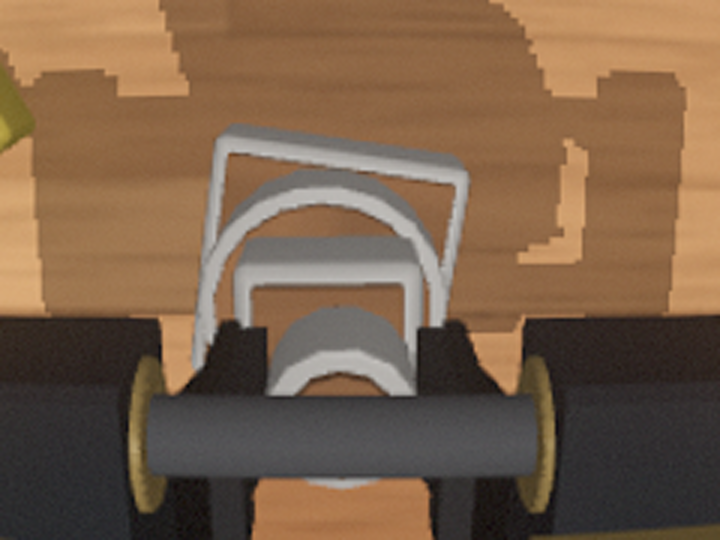

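Request:
move_arm:
  moves:
    - [[0,0,-0.004,0,0,0,0.8],[0,0,-0.014,0,0,0,0.8],[0,0,-0.03,0,0,0,0.8],[-0.003,-0.006,-0.044,0,0,0,0.8],[-0.01,-0.022,-0.052,0,0,0,0.8],[-0.017,-0.048,-0.055,0,0,0,0.8],[-0.024,-0.08,-0.055,0,0,0,0.8],[-0.03,-0.115,-0.055,0,0,0,0.8]]

```text
time_s: 5.93
eef_pos: [0.4508, 0.055, 0.1502]
tool_rot: [3.14, 0.002, -3.138]
contact_force: [0.6, -0.4, -0.5]
opening: 0.309
```

Request:
move_arm:
  moves:
    - [[-0.002,-0.035,0,0,0,0,0.8],[-0.001,-0.07,0,0,0,0,0.8],[0.003,-0.105,0,0,0,0,0.8],[0.008,-0.14,0,0,0,0,0.8],[0.013,-0.175,0,0,0,0,0.8],[0.0165,-0.205,0,0,0,0,0.8],[0.0185,-0.221,0,0,0,0,0.8],[0.0185,-0.2255,0,0,0,0,0.8]]

```text
time_s: 6.6
eef_pos: [0.4311, -0.1738, 0.1498]
tool_rot: [-3.141, 0.001, 3.137]
contact_force: [-0.5, 0.2, -1.0]
opening: 0.317
```

Request:
move_arm:
  moves:
    - [[0,0,0.01,0,0,0,0.8],[0,0,0.03,0,0,0,0.8],[0,0,0.06,0,0,0,0.8],[0,0,0.085,0,0,0,0.8],[0,0,0.1,0,0,0,0.8],[0,0,0.108,0,0,0,0.8],[0,0,0.108,0,0,0,0.8],[0,0,0.108,0,0,0,0.8]]

```text
time_s: 7.27
eef_pos: [0.4321, -0.1694, 0.0409]
tool_rot: [3.141, -0.0, -3.139]
contact_force: [0.0, -0.4, -1.0]
opening: 0.314
```

```bash
python3 - <<'E'
from h import *
s=observe();print({k:s[k] for k in ('time_s','eef_pos','tool_rot','contact_force','opening')})
im=camera('wrist')[:,:,::-1];cv2.imwrite('pics/w5.png',im)
cv2.imwrite('pics/c5.png',cv2.resize(im[120:300,200:440],None,fx=3,fy=3,interpolation=2))
E
```

```text
{'time_s': 7.2667, 'eef_pos': array([ 0.4321262 , -0.16941895,  0.0409424 ]), 'tool_rot': array([ 3.14104240e+00, -3.46013274e-04, -3.13878754e+00]), 'contact_force': array([ 0.01452933, -0.3547712 , -0.97183304]), 'opening': 0.31361326988073873}
```

View pics/c5.png

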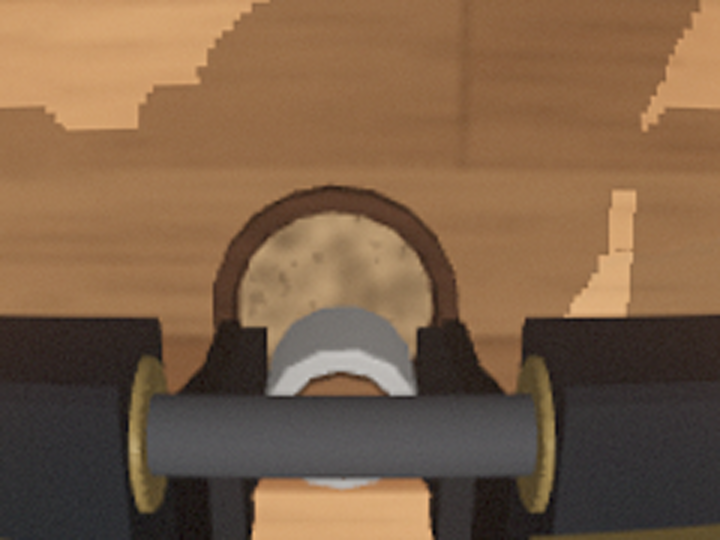

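Request:
move_arm:
  moves:
    - [[0.0005,-0.001,0.008,0,0,0,0.8],[0.0005,-0.001,0.018,0,0,0,0.8],[0.0005,-0.001,0.024,0,0,0,0.8],[0.0005,-0.001,0.027,0,0,0,0.8],[0.0005,-0.001,0.029,0,0,0,0.8],[0.0005,-0.001,0.0298,0,0,0,0.8],[0.0005,-0.001,0.0298,0,0,0,0.8],[0.0005,-0.001,0.0298,0,0,0,0.8]]

```text
time_s: 7.98
eef_pos: [0.4315, -0.1715, 0.0113]
tool_rot: [-3.142, 0.0, -3.141]
contact_force: [-0.2, -0.5, 0.4]
opening: 0.316
```

Request:
move_arm:
  moves:
    - [[0,0,0,0,0,0,0.62],[0,0,0,0,0,0,0.58],[0,0,0,0,0,0,0.5],[0,0,0,0,0,0,0.45],[0,0,-0.005,0,0,0,0.45],[0,0,-0.02,0,0,0,0.4],[0,0,-0.045,0,0,0,0.4],[0,0,-0.08,0,0,0,0.4]]

```text
time_s: 8.65
eef_pos: [0.4295, -0.1709, 0.0907]
tool_rot: [3.141, -0.005, -3.14]
contact_force: [1.1, 0.7, 0.1]
opening: 0.59
```

Request:
move_arm:
  moves:
    - [[0,0,-0.035,0,0,0,0.4],[0,0.01,-0.06,0,0,0,0.4],[-0.005,0.035,-0.07,0,0,0,0.4],[-0.01,0.07,-0.07,0,0,0,0.4],[-0.015,0.105,-0.07,0,0,0,0.4],[-0.02,0.14,-0.07,0,0,0,0.3],[-0.02,0.175,-0.07,0,0,0,0.3],[-0.02,0.21,-0.07,0,0,0,0.3]]

```text
time_s: 9.32
eef_pos: [0.4509, 0.0402, 0.1618]
tool_rot: [3.141, 0.001, -3.141]
contact_force: [1.1, 0.7, -1.2]
opening: 0.685
```

```bash
python3 - <<'E'
from h import *
s=observe();print({k:s[k] for k in ('time_s','eef_pos','tool_rot','contact_force','opening')})
im=camera('wrist')[:,:,::-1];cv2.imwrite('pics/w6.png',im);c=get_calibration('wrist')
for n,p in dict(ss=(.4193,.169,.086),rl=(.419,.168,.058),rSbox=(.4315,-.1704,.031),sl=(.42,.168,.03)).items(): print(n,proj('wrist',[p],c)[0].round(1))
E
```

```text
{'time_s': 9.3167, 'eef_pos': array([0.45092129, 0.0402216 , 0.16176137]), 'tool_rot': array([ 3.14132932e+00,  8.30589688e-04, -3.14066359e+00]), 'contact_force': array([ 1.0718917 ,  0.65467232, -1.20665626]), 'opening': 0.6853473989582219}
ss [456.9 172.1]
rl [442.9 166.6]
rSbox [115.8 174.1]
sl [431.9 163.4]
```

View pics/w6.png

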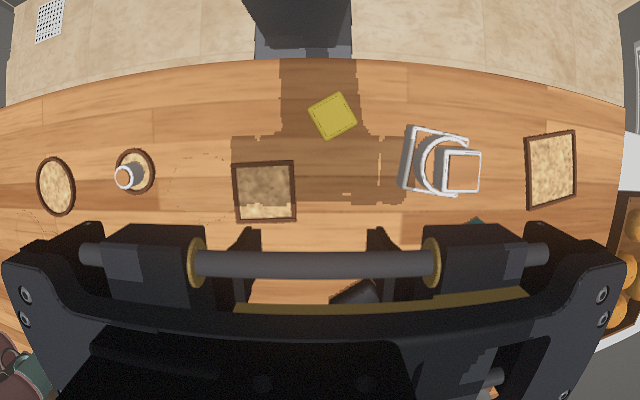

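The small round box is in its tray at (124,177), and the remaining tower is intact at (445,165). Next, the small square box.

Request:
move_arm:
  moves:
    - [[0.006,0.03,0,0,0,0,0.3],[0.014,0.065,0,0,0,0,0.3],[0.023,0.097,0,0,0,0,0.3],[0.03,0.12,0,0,0,0,0.3],[0.032,0.13,0.01,0,0,0,0.3],[0.032,0.13,0.025,0,0,0,0.3],[0.032,0.13,0.03,0,0,0,0.3],[0.032,0.13,0.03,0,0,0,0.3]]

```text
time_s: 10.03
eef_pos: [0.418, 0.167, 0.1298]
tool_rot: [-3.139, -0.003, 3.142]
contact_force: [0.5, -1.3, 1.1]
opening: 0.696
```

```bash
python3 - <<'E'
from h import *
s=observe();print({k:s[k] for k in ('time_s','eef_pos','tool_rot','contact_force','opening')})
c=get_calibration('wrist');im=camera('wrist')[:,:,::-1];cv2.imwrite('pics/w7.png',im)
p=proj('wrist',[(.4193,.169,.086)],c)[0];print(p)
hsv=cv2.cvtColor(im,cv2.COLOR_BGR2HSV);m=((hsv[:,:,1]<50)&(hsv[:,:,2]>100)).astype(np.uint8);x,y=p.astype(int)
m[:y-60]=0;m[y+60:]=0;m[:,:x-60]=0;m[:,x+60:]=0
k=max(cv2.findContours(m,0,1)[0],key=cv2.contourArea);print(cv2.boundingRect(k))
# square-top column extents on rows through the small square
for r in range(y-12,y+8,4): print(r,np.flatnonzero(m[r]))
E
```

```text
{'time_s': 10.0333, 'eef_pos': array([0.41798029, 0.16695891, 0.12977347]), 'tool_rot': array([-3.13925388e+00, -3.03564049e-03,  3.14152315e+00]), 'contact_force': array([ 0.54896545, -1.32539896,  1.06767937]), 'opening': 0.6964218018072127}
[316.07594787 221.85179703]
(273, 161, 82, 85)
209 [276 277 278 279 280 281 288 289 290 291 292 336 337 338 339 340 343 344
 345 346 347 348]
213 [275 276 277 278 279 280 281 289 290 291 292 336 337 338 339 340 343 344
 345 346 347]
217 [275 276 277 278 279 280 281 289 290 291 292 293 336 337 338 339 340 343
 344 345 346]
221 [275 276 277 279 280 281 282 289 290 291 292 293 336 337 338 339 340 341
 342 343 344 345 346]
225 [274 275 276 281 282 283 284 289 290 291 292 293 336 337 338 339 340 341
 342 343 344 345]
```

Request:
move_arm:
  moves:
    - [[-0.001,0.001,0.012,0,0,0,0.3],[-0.001,0.001,0.032,0,0,0,0.3],[-0.001,0.001,0.052,0,0,0,0.3],[-0.001,0.001,0.061,0,0,0,0.3],[-0.001,0.001,0.0635,0,0,0,0.3],[-0.001,0.001,0.0635,0,0,0,0.4],[-0.001,0.001,0.0635,0,0,0,0.5],[-0.001,0.001,0.0635,0,0,0,0.7]]
  newtons: 20

```text
time_s: 10.75
eef_pos: [0.4208, 0.1698, 0.0687]
tool_rot: [3.141, 0.002, -3.141]
contact_force: [0.2, -0.2, 0.8]
opening: 0.552
```

Request:
move_arm:
  moves:
    - [[0,0,0,0,0,0,0.75],[0,0,0,0,0,0,0.75],[0,0,0,0,0,0,0.75],[0,0,0,0,0,0,0.75]]

```text
time_s: 11.08
eef_pos: [0.4204, 0.1698, 0.0685]
tool_rot: [3.141, 0.001, -3.14]
contact_force: [-0.9, -1.4, 7.0]
opening: 0.436
```

Request:
move_arm:
  moves:
    - [[0,0,-0.004,0,0,0,0.75],[0,0,-0.014,0,0,0,0.75],[0,0,-0.03,0,0,0,0.75],[-0.004,-0.008,-0.044,0,0,0,0.75],[-0.01,-0.03,-0.05,0,0,-0.02,0.75],[-0.017,-0.06,-0.05,0,0,-0.03,0.75],[-0.024,-0.095,-0.05,0,0,-0.04,0.75],[-0.031,-0.13,-0.05,0,0,-0.05,0.75]]

```text
time_s: 11.75
eef_pos: [0.4513, 0.0389, 0.1186]
tool_rot: [3.141, 0.001, -3.088]
contact_force: [1.2, -0.3, -1.2]
opening: 0.435
```

Request:
move_arm:
  moves:
    - [[-0.005,-0.03,0,0,0,0,0.75],[-0.0055,-0.048,0.012,0,0,0,0.75],[-0.0055,-0.054,0.03,0,0,0,0.75],[-0.0055,-0.054,0.055,0,0,0,0.75],[-0.0055,-0.054,0.068,0,0,0,0.75],[-0.0055,-0.054,0.072,0,0,0,0.75],[-0.0055,-0.054,0.072,0,0,0,0.75],[-0.0055,-0.054,0.072,0,0,0,0.75]]

```text
time_s: 12.42
eef_pos: [0.4598, -0.0138, 0.0464]
tool_rot: [3.141, 0.001, -3.09]
contact_force: [-0.3, -1.0, 0.2]
opening: 0.433
```

```bash
python3 - <<'E'
from h import *
s=observe();print({k:s[k] for k in ('time_s','eef_pos','tool_rot','contact_force','opening')})
im=camera('wrist')[:,:,::-1];cv2.imwrite('pics/w8.png',im)
cv2.imwrite('pics/c8.png',cv2.resize(im[120:300,180:460],None,fx=2.8,fy=2.8,interpolation=2))
E
```

```text
{'time_s': 12.4167, 'eef_pos': array([ 0.45984759, -0.01381888,  0.04641299]), 'tool_rot': array([ 3.14139997e+00,  9.34913825e-04, -3.09002956e+00]), 'contact_force': array([-0.30893602, -1.01743515,  0.17861757]), 'opening': 0.433270829333806}
```

View pics/c8.png

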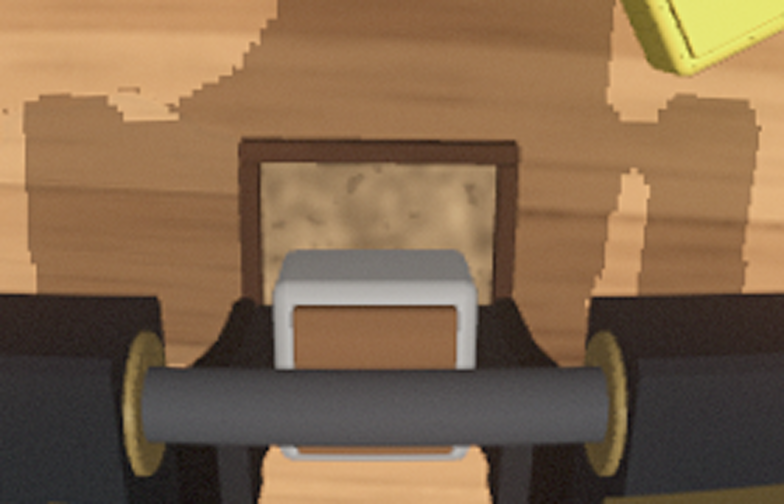

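Request:
move_arm:
  moves:
    - [[0.002,0,0.008,0,0,0,0.75],[0.002,0,0.019,0,0,0,0.75],[0.002,0,0.026,0,0,0,0.75],[0.002,0,0.03,0,0,0,0.75],[0.002,0,0.032,0,0,0,0.75],[0.002,0,0.033,0,0,0,0.75],[0.002,0,0.033,0,0,0,0.75],[0.002,0,0.033,0,0,0,0.75]]

```text
time_s: 13.13
eef_pos: [0.457, -0.014, 0.0135]
tool_rot: [3.141, -0.001, -3.09]
contact_force: [-3.5, 0.4, 8.1]
opening: 0.437
```

Request:
move_arm:
  moves:
    - [[0,0,0,0,0,0,0.52],[0,0,0,0,0,0,0.47],[0,0,0,0,0,0,0.42],[0,0,0,0,0,0,0.4],[0,0,-0.005,0,0,0,0.4],[0,0,-0.02,0,0,0,0.3],[0,0,-0.05,0,0,0,0.2],[0,0,-0.085,0,0,0,0.05]]

```text
time_s: 13.8
eef_pos: [0.4557, -0.0143, 0.0976]
tool_rot: [-3.141, -0.004, -3.091]
contact_force: [0.3, 0.2, 1.2]
opening: 0.75
```

Request:
move_arm:
  moves:
    - [[0.002,0.015,-0.02,0,0,0,0.05],[0.007,0.045,-0.022,0,0,0,0.05],[0.013,0.08,-0.022,0,0,0,0.05],[0.018,0.115,-0.022,0,0,0,0.05],[0.023,0.15,-0.022,0,0,0,0.05],[0.027,0.175,-0.022,0,0,0,0.05],[0.0286,0.1837,-0.022,0,0,0,0.05],[0.0286,0.1837,-0.022,0,0,0,0.05]]

```text
time_s: 14.47
eef_pos: [0.4188, 0.1701, 0.12]
tool_rot: [3.141, 0.0, -3.086]
contact_force: [0.6, 0.2, 0.4]
opening: 0.949
```

Request:
move_arm:
  moves:
    - [[0,0,0,0,0,0,0.05],[0,0,0,0,0,0,0.05],[0,0,0,0,0,0,0.05]]

```text
time_s: 14.72
eef_pos: [0.4198, 0.166, 0.1197]
tool_rot: [-3.141, -0.0, -3.094]
contact_force: [-0.2, 0.2, -0.0]
opening: 0.95
```

```bash
python3 - <<'E'
from h import *
s=observe();print({k:s[k] for k in ('time_s','eef_pos','tool_rot','contact_force','opening','joint_positions')})
c=get_calibration('wrist');im=camera('wrist')[:,:,::-1];cv2.imwrite('pics/w9.png',im)
for n,p in dict(rl=(.419,.168,.058),sS=(.457,-.014,.031)).items(): print(n,proj('wrist',[p],c)[0].round(1))
E
```

```text
{'time_s': 14.7167, 'eef_pos': array([0.41977128, 0.16600871, 0.11972494]), 'tool_rot': array([-3.14099237e+00, -5.69112786e-05, -3.09366279e+00]), 'contact_force': array([-0.15993339,  0.18355054, -0.00237583]), 'opening': 0.9496871394253189, 'joint_positions': array([-0.62020538,  0.23807831,  0.17310132,  2.16049777, -0.05900143,
        0.74760125,  1.21013435])}
rl [315.8 211.7]
sS [129.2 230.7]
```

View pics/w9.png

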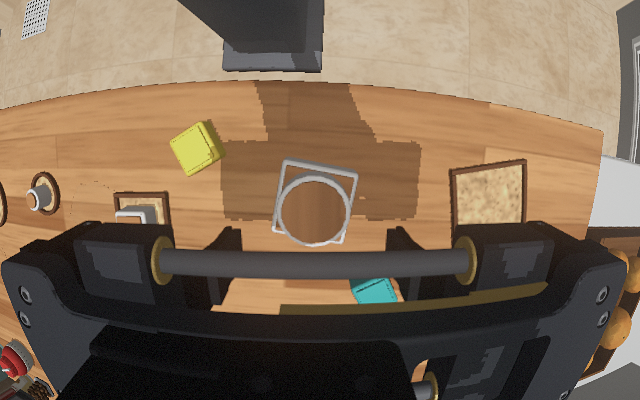

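The small square box is in its tray at (134,215). The large round box's top is at (315,211), as predicted. Gripping it.

Request:
move_arm:
  moves:
    - [[0,0.0015,0.012,0,0,0,0.05],[0,0.0015,0.035,0,0,0,0.05],[0,0.0015,0.058,0,0,0,0.05],[0,0.0015,0.075,0,0,0,0.05],[0,0.0015,0.081,0,0,0,0.05],[0,0.0015,0.082,0,0,0,0.1],[0,0.0015,0.082,0,0,0,0.2],[0,0.0015,0.082,0,0,0,0.3]]
  newtons: 25

```text
time_s: 15.43
eef_pos: [0.4202, 0.1694, 0.0386]
tool_rot: [3.141, 0.002, -3.091]
contact_force: [-0.2, 0.7, -0.0]
opening: 0.828
```

Request:
move_arm:
  moves:
    - [[0,0,0,0,0,0,0.45],[0,0,0,0,0,0,0.5],[0,0,0,0,0,0,0.55],[0,0,0,0,0,0,0.55],[0,0,0,0,0,0,0.55]]

```text
time_s: 15.85
eef_pos: [0.4199, 0.1693, 0.0385]
tool_rot: [3.141, 0.001, -3.091]
contact_force: [-0.4, -2.1, 6.3]
opening: 0.659
```

Request:
move_arm:
  moves:
    - [[0,0,-0.004,0,0,0,0.55],[0,0,-0.014,0,0,0,0.55],[0,0,-0.03,0,0,0,0.55],[-0.003,-0.008,-0.048,0,0,0,0.55],[-0.008,-0.028,-0.06,0,0,0,0.55],[-0.013,-0.058,-0.065,0,0,0,0.55],[-0.018,-0.092,-0.065,0,0,0,0.55],[-0.021,-0.127,-0.065,0,0,0,0.55]]

```text
time_s: 16.52
eef_pos: [0.4475, 0.0432, 0.104]
tool_rot: [3.141, 0.002, -3.088]
contact_force: [0.8, -0.5, -1.7]
opening: 0.653
```

Request:
move_arm:
  moves:
    - [[-0.001,-0.036,0,0,0,0,0.55],[-0.001,-0.073,0,0,0,0,0.55],[0,-0.11,0,0,0,0,0.55],[0.002,-0.147,0,0,0,0,0.55],[0.005,-0.184,0,0,0,0,0.55],[0.009,-0.221,0,0,0,0,0.55],[0.013,-0.258,0,0,0,0,0.55],[0.016,-0.295,0,0,0,0,0.55]]

```text
time_s: 17.18
eef_pos: [0.4453, -0.2531, 0.1033]
tool_rot: [3.141, 0.0, -3.09]
contact_force: [1.4, 0.2, -1.9]
opening: 0.663
```

Request:
move_arm:
  moves:
    - [[0.002,-0.03,0,0,0,0,0.55],[0.003,-0.052,0,0,0,0,0.55],[0.003,-0.065,0.005,0,0,0,0.55],[0.003,-0.067,0.02,0,0,0,0.55],[0.003,-0.067,0.04,0,0,0,0.55],[0.003,-0.067,0.055,0,0,0,0.55],[0.003,-0.067,0.06,0,0,0,0.55],[0.003,-0.067,0.06,0,0,0,0.55]]

```text
time_s: 17.85
eef_pos: [0.4455, -0.318, 0.0419]
tool_rot: [3.14, -0.002, -3.09]
contact_force: [-0.3, -0.3, -1.3]
opening: 0.662
```

```bash
python3 - <<'E'
from h import *
s=observe();print({k:s[k] for k in ('time_s','eef_pos','tool_rot','contact_force','opening','joint_positions')})
im=camera('wrist')[:,:,::-1];cv2.imwrite('pics/w10.png',im)
cv2.imwrite('pics/c10.png',cv2.resize(im[120:300,180:460],None,fx=2.8,fy=2.8,interpolation=2))
E
```

```text
{'time_s': 17.85, 'eef_pos': array([ 0.44553655, -0.31797275,  0.041854  ]), 'tool_rot': array([ 3.13970279e+00, -2.23897513e-03, -3.09005539e+00]), 'contact_force': array([-0.27501373, -0.32533377, -1.26357034]), 'opening': 0.6615389098955312, 'joint_positions': array([ 0.31052813,  0.50550884,  0.30117537,  2.0068623 , -0.2353175 ,
        0.66496919,  2.38513189])}
```

View pics/c10.png

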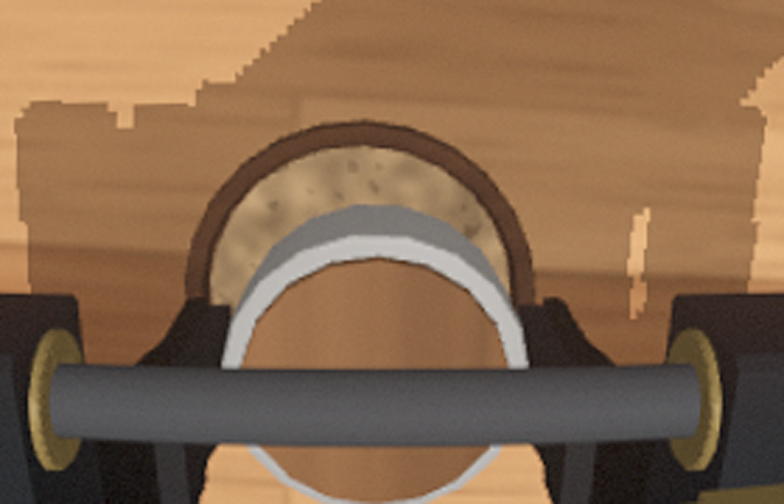

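Request:
move_arm:
  moves:
    - [[-0.0015,-0.0022,0.006,0,0,0,0.55],[-0.0015,-0.0022,0.016,0,0,0,0.55],[-0.0015,-0.0022,0.023,0,0,0,0.55],[-0.0015,-0.0022,0.027,0,0,0,0.55],[-0.0015,-0.0022,0.029,0,0,0,0.55],[-0.0015,-0.0022,0.0305,0,0,0,0.55],[-0.0015,-0.0022,0.0305,0,0,0,0.55],[-0.0015,-0.0022,0.0305,0,0,0,0.55]]

```text
time_s: 18.57
eef_pos: [0.448, -0.3211, 0.0123]
tool_rot: [-3.142, 0.0, -3.09]
contact_force: [-0.1, 0.1, -2.1]
opening: 0.661
```

Request:
move_arm:
  moves:
    - [[0,0,0.0008,0,0,0,0.55],[0,0,0.0014,0,0,0,0.55],[0,0,0.0014,0,0,0,0.55],[0,0,0.0014,0,0,0,0.55]]

```text
time_s: 18.9
eef_pos: [0.4482, -0.3212, 0.0116]
tool_rot: [-3.141, 0.001, -3.09]
contact_force: [-2.5, 0.5, 5.5]
opening: 0.661
```

Request:
move_arm:
  moves:
    - [[0,0,0,0,0,0,0.3],[0,0,0,0,0,0,0.25],[0,0,0,0,0,0,0.2],[0,0,0,0,0,0,0.2],[0,0,-0.005,0,0,0,0.2],[0,0,-0.02,0,0,0,0.15],[0,0,-0.05,0,0,0,0.1],[0,0,-0.085,0,0,0,0]]

```text
time_s: 19.57
eef_pos: [0.4465, -0.3202, 0.0954]
tool_rot: [3.139, -0.004, -3.091]
contact_force: [0.8, -1.4, -0.3]
opening: 0.909
```

Request:
move_arm:
  moves:
    - [[-0.003,0.01,-0.02,0,0,0.02,0],[-0.006,0.035,-0.024,0,0,0.05,0],[-0.01,0.07,-0.024,0,0,0.08,0],[-0.013,0.107,-0.024,0,0,0.12,0],[-0.016,0.144,-0.024,0,0,0.15,0],[-0.018,0.181,-0.024,0,0,0.183,0],[-0.019,0.218,-0.024,0,0,0.183,0],[-0.019,0.25,-0.024,0,0,0.183,0]]

```text
time_s: 20.23
eef_pos: [0.4539, -0.0678, 0.1202]
tool_rot: [3.141, 0.001, 3.011]
contact_force: [-0.2, 0.2, 0.1]
opening: 1.0
```

```bash
python3 - <<'E'
from h import *
s=observe();print({k:s[k] for k in ('time_s','eef_pos','tool_rot','contact_force','opening')})
t=np.array([.4204,.168,.12]);Rm=R.from_euler('xyz',s['tool_rot']).as_matrix();print(Rm.T@(t-s['eef_pos']))
E
```

```text
{'time_s': 20.2333, 'eef_pos': array([ 0.45391279, -0.06784611,  0.12018337]), 'tool_rot': array([3.14094543e+00, 5.12245142e-04, 3.01104165e+00]), 'contact_force': array([-0.22464823,  0.19582714,  0.05921749]), 'opening': 0.9999239783862965}
[0.06393026 0.22947628 0.00029914]
```

Request:
move_arm:
  moves:
    - [[0.006,0.033,0,0,0,0,0],[0.015,0.068,0,0,0,0,0],[0.026,0.104,0,0,0,0,0],[0.037,0.14,0,0,0,0,0],[0.048,0.176,0,0,0,0,0],[0.058,0.208,0,0,0,0,0],[0.0635,0.226,0,0,0,0,0],[0.064,0.2295,0,0,0,0,0]]

```text
time_s: 20.9
eef_pos: [0.42, 0.1699, 0.1202]
tool_rot: [3.14, 0.0, 3.017]
contact_force: [-0.4, -0.7, -0.3]
opening: 0.997
```

Request:
move_arm:
  moves:
    - [[0,0,0,0,0,0,0],[0,0,0,0,0,0,0],[0,0,0,0,0,0,0],[0,0,0,0,0,0,0]]

```text
time_s: 21.23
eef_pos: [0.4211, 0.164, 0.1199]
tool_rot: [-3.141, 0.0, 3.007]
contact_force: [0.1, -0.5, -0.8]
opening: 0.999
```

```bash
python3 - <<'E'
from h import *
s=observe();print({k:s[k] for k in ('time_s','eef_pos','tool_rot','contact_force','opening')})
c=get_calibration('wrist');im=camera('wrist')[:,:,::-1];cv2.imwrite('pics/w11.png',im)
p=proj('wrist',[(.4204,.168,.03)],c)[0];print(p)
b=im[140:260,230:400].copy();cv2.imwrite('pics/c11.png',cv2.resize(b,None,fx=4.5,fy=4.5,interpolation=2))
hsv=cv2.cvtColor(im,cv2.COLOR_BGR2HSV);m=((hsv[:,:,1]<50)&(hsv[:,:,2]>90)).astype(np.uint8);x,y=p.astype(int)
m[:y-60]=0;m[235:]=0;m[:,:x-60]=0;m[:,x+60:]=0
k=max(cv2.findContours(m,0,1)[0],key=cv2.contourArea);print(cv2.boundingRect(k));rect(onplane('wrist',k[:,0],.03,c),'sL')
for r in (190,200,210,220):
    q=np.flatnonzero(m[r]);e=[[q[0]-.5,r],[q[-1]+.5,r]];print(r,q[0],q[-1],onplane('wrist',e,.03,c)[:,:2].round(4).tolist())
E
```

```text
{'time_s': 21.2333, 'eef_pos': array([0.42108655, 0.16396388, 0.11985155]), 'tool_rot': array([-3.14120353e+00,  2.04083072e-05,  3.00684627e+00]), 'contact_force': array([ 0.0859659 , -0.49835802, -0.76027422]), 'opening': 0.998862801261912}
[317.69967303 201.47046978]
(278, 160, 78, 75)
sL [417.4 166.9] [64.7 64.8] ang 82.1
190 278 354 [[0.406, 0.1358], [0.4147, 0.2]]
200 278 353 [[0.4146, 0.1344], [0.4232, 0.1983]]
210 279 353 [[0.4234, 0.1338], [0.432, 0.1974]]
220 279 352 [[0.4323, 0.1324], [0.4409, 0.1956]]
```

View pics/c11.png

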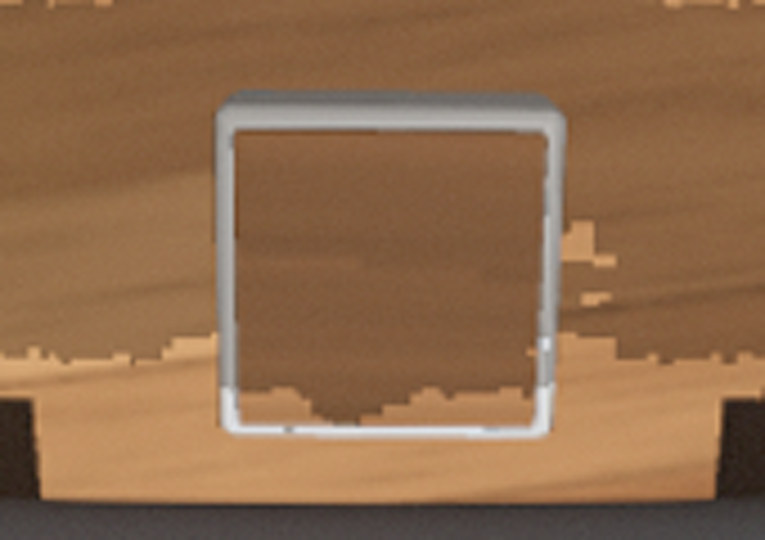

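Request:
move_arm:
  moves:
    - [[0,0.0028,0.015,0,0,0,0],[0,0.0028,0.045,0,0,0,0],[0,0.0028,0.075,0,0,0,0],[0,0.0028,0.098,0,0,0,0],[0,0.0028,0.108,0,0,0,0],[0,0.0028,0.111,0,0,0,0],[0,0.0028,0.1115,0,0,0,0.05],[0,0.0028,0.1115,0,0,0,0.1]]
  newtons: 25

```text
time_s: 21.95
eef_pos: [0.422, 0.1684, 0.0091]
tool_rot: [3.141, 0.001, 3.009]
contact_force: [-0.5, -0.6, 0.9]
opening: 0.941
```

Request:
move_arm:
  moves:
    - [[0,0,0,0,0,0,0.2],[0,0,0,0,0,0,0.3],[0,0,0,0,0,0,0.4],[0,0,0,0,0,0,0.5],[0,0,0,0,0,0,0.5],[0,0,0,0,0,0,0.5]]

```text
time_s: 22.45
eef_pos: [0.4217, 0.1682, 0.0092]
tool_rot: [3.141, 0.001, 3.01]
contact_force: [-0.9, -1.4, 7.3]
opening: 0.758
```

```bash
python3 - <<'E'
from h import *
s=observe();print({k:s[k] for k in ('time_s','eef_pos','tool_rot','contact_force','opening')})
t=np.array([.424,.351,.06]);Rm=R.from_euler('xyz',s['tool_rot']).as_matrix();print(Rm.T@(t-s['eef_pos']))
E
```

```text
{'time_s': 22.45, 'eef_pos': array([0.42170603, 0.16819719, 0.0092143 ]), 'tool_rot': array([3.14103863e+00, 1.05088925e-03, 3.00954154e+00]), 'contact_force': array([-0.88285319, -1.38600167,  7.31424149]), 'opening': 0.7576431899068593}
[ 0.02174184  0.18154148 -0.05070801]
```

Request:
move_arm:
  moves:
    - [[0,0,-0.004,0,0,0,0.5],[0,0,-0.014,0,0,0,0.5],[0,0,-0.03,0,0,0,0.5],[0,0.006,-0.044,0,0,-0.05,0.5],[0.003,0.025,-0.05,0,0,-0.11,0.5],[0.006,0.05,-0.051,0,0,-0.17,0.5],[0.01,0.08,-0.051,0,0,-0.23,0.5],[0.014,0.112,-0.051,0,0,-0.28,0.5]]

```text
time_s: 23.12
eef_pos: [0.4215, 0.2829, 0.06]
tool_rot: [3.141, 0.0, -2.99]
contact_force: [0.4, 0.3, -2.6]
opening: 0.752
```

```bash
python3 - <<'E'
from h import *
s=observe();print({k:s[k] for k in ('time_s','eef_pos','tool_rot','contact_force','opening')})
t=np.array([.424,.351,.045]);Rm=R.from_euler('xyz',s['tool_rot']).as_matrix();print(Rm.T@(t-s['eef_pos']))
E
```

```text
{'time_s': 23.1167, 'eef_pos': array([0.42154152, 0.28289675, 0.05997364]), 'tool_rot': array([ 3.14104514e+00,  3.02191840e-04, -2.99026866e+00]), 'contact_force': array([ 0.39346898,  0.2819808 , -2.60658813]), 'opening': 0.752219117267973}
[-0.01269223  0.06694617  0.01501414]
```

Request:
move_arm:
  moves:
    - [[-0.005,0.028,0,0,0,-0.04,0.5],[-0.01,0.05,0,0,0,-0.065,0.5],[-0.0127,0.064,0.004,0,0,-0.065,0.5],[-0.0127,0.067,0.01,0,0,-0.065,0.5],[-0.0127,0.067,0.015,0,0,-0.065,0.5],[-0.0127,0.067,0.015,0,0,-0.065,0.5],[-0.0127,0.067,0.015,0,0,-0.065,0.5],[-0.0127,0.067,0.015,0,0,-0.065,0.5]]

```text
time_s: 23.78
eef_pos: [0.4249, 0.3475, 0.0441]
tool_rot: [-3.14, -0.001, -2.931]
contact_force: [0.0, 0.7, -2.8]
opening: 0.754
```

```bash
python3 - <<'E'
from h import *
s=observe();print({k:s[k] for k in ('time_s','eef_pos','tool_rot','contact_force','opening')})
im=camera('wrist')[:,:,::-1];cv2.imwrite('pics/w12.png',im)
cv2.imwrite('pics/c12.png',cv2.resize(im[120:300,180:460],None,fx=2.8,fy=2.8,interpolation=2))
E
```

```text
{'time_s': 23.7833, 'eef_pos': array([0.42487334, 0.34747132, 0.04414943]), 'tool_rot': array([-3.14041415e+00, -7.68746832e-04, -2.93076995e+00]), 'contact_force': array([ 0.0041481 ,  0.68531541, -2.82083258]), 'opening': 0.7542613918031229}
```

View pics/c12.png

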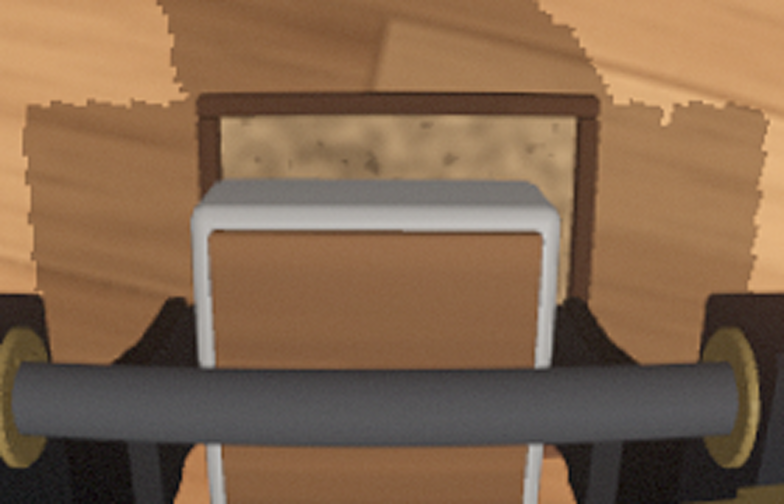

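```bash
python3 - <<'E'
from h import *
s=observe();T=R.from_euler('xyz',s['tool_rot']).as_matrix();c=get_calibration('wrist')
g=lambda cx,cy,z:((onplane('wrist',[(180+cx/2.8,120+cy/2.8)],z,c)[0]-s['eef_pos'])@T).round(4)
print('rim outer top corners',g(198,96,.008),g(600,96,.008));print('cork edge at floor/rim',g(398,115,.008))
print('box bottom edge',g(380,182,.035),'box top edge',g(375,205,.065),'top corners',g(193,210,.065),g(560,210,.065))
E
```

```text
rim outer top corners [ 0.0471 -0.0408  0.0364] [0.0474 0.0535 0.0364]
cork edge at floor/rim [0.0423 0.0058 0.0364]
box bottom edge [0.0321 0.0015 0.0094] box top edge [ 0.0344  0.0004 -0.0206] top corners [ 0.0335 -0.0308 -0.0206] [ 0.0335  0.0321 -0.0206]
```

Request:
move_arm:
  moves:
    - [[0,0.003,0.002,0,0,0,0.5],[0,0.0055,0.006,0,0,0,0.5],[0,0.0055,0.016,0,0,0,0.5],[0,0.0055,0.024,0,0,0,0.5],[0,0.0055,0.029,0,0,0,0.5],[0,0.0055,0.031,0,0,0,0.5],[0,0.0055,0.032,0,0,0,0.5],[0,0.0055,0.032,0,0,0,0.5]]

```text
time_s: 24.5
eef_pos: [0.4231, 0.3543, 0.0123]
tool_rot: [-3.141, -0.001, -2.928]
contact_force: [-0.8, -1.1, -1.4]
opening: 0.754
```

Request:
move_arm:
  moves:
    - [[0,0,0.0003,0,0,0,0.5],[0,0,0.0003,0,0,0,0.5]]

```text
time_s: 24.67
eef_pos: [0.4233, 0.3544, 0.0123]
tool_rot: [-3.141, -0.001, -2.928]
contact_force: [-1.8, -2.5, 3.9]
opening: 0.758
```

Request:
move_arm:
  moves:
    - [[0,0,0,0,0,0,0.2],[0,0,0,0,0,0,0.15],[0,0,0,0,0,0,0.1],[0,0,0,0,0,0,0.1],[0,0,0,0,0,0,0.1],[0,0,-0.005,0,0,0,0.08],[0,0,-0.025,0,0,0,0.05],[0,0,-0.055,0,0,0,0.05]]

```text
time_s: 25.33
eef_pos: [0.4219, 0.3533, 0.0656]
tool_rot: [-3.139, -0.005, -2.928]
contact_force: [0.2, 0.8, 0.0]
opening: 0.941
```

Request:
move_arm:
  moves:
    - [[0,-0.01,-0.035,0,0,0,0],[0,-0.04,-0.07,0,0,0,0],[0,-0.075,-0.09,0,0,0,0],[0,-0.11,-0.1,0,0,0,0],[0,-0.145,-0.1,0,0,0,0],[0,-0.165,-0.1,0,0,0,0],[0,-0.165,-0.1,0,0,0,0],[0,-0.165,-0.1,0,0,0,0]]

```text
time_s: 26.0
eef_pos: [0.4588, 0.1924, 0.1676]
tool_rot: [3.141, 0.001, -2.931]
contact_force: [-0.1, 0.7, -0.2]
opening: 1.002
```

```bash
python3 - <<'E'
from h import *
s=observe();print({k:s[k] for k in ('time_s','eef_pos','tool_rot','contact_force','opening')})
np.save('pics/cal3.npy',get_calibration('wrist'),allow_pickle=True)
im=camera('wrist')[:,:,::-1];cv2.imwrite('pics/w13.png',im)
sc=camera('scene')[:,:,::-1];cv2.imwrite('pics/scene1.png',sc)
cv2.imwrite('pics/c13.png',np.vstack([cv2.resize(im[60:260],(720,225)),cv2.resize(sc[150:370,200:480],(458,360))[:, :].copy() if 0 else cv2.copyMakeBorder(cv2.resize(sc[150:370,200:480],(458,360),interpolation=2),0,0,0,262,0)]))
E
```

```text
{'time_s': 26.0, 'eef_pos': array([0.45877418, 0.19241749, 0.16757725]), 'tool_rot': array([ 3.14106918e+00,  8.66241305e-04, -2.93140446e+00]), 'contact_force': array([-0.09942975,  0.68670356, -0.17724004]), 'opening': 1.0023004262161428}
```

View pics/c13.png

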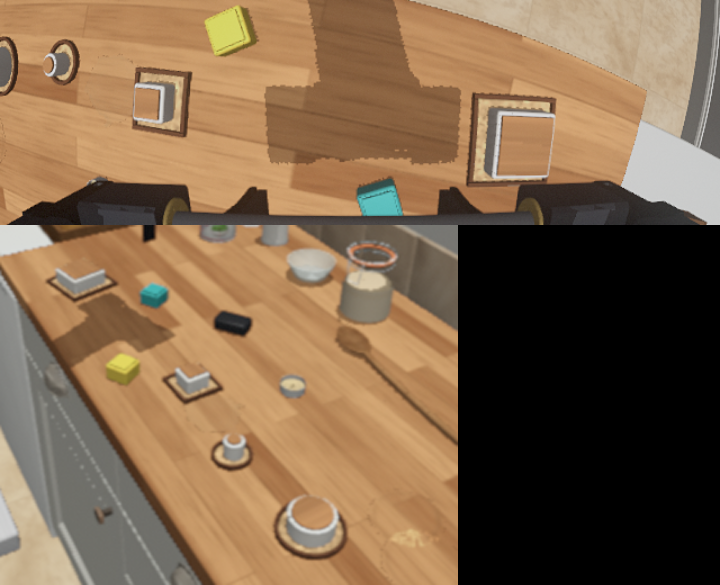

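All four boxes stand in their trays: in the scene crop, large square (80,280), small square (192,382), small round (232,447) and large round (312,520). The tea light and black case haven't moved. One numeric check of the large square box before handing in.

```bash
python3 - <<'E'
from h import *
c=np.load('pics/cal3.npy',allow_pickle=True).item()
im=cv2.imread('pics/w13.png')
f=lambda P,z:onplane('wrist',np.array(P)/1.125+[0,60],z,c)
rect(f([(499,112),(554,112),(494,178),(552,179)],.033),'box sL');rect(f([(474,94),(556,98),(468,185)],.008),'tray (3 corners)')
print(f([(474,94),(468,185),(556,98)],.008).round(4)[:,:2].tolist())
a=cv2.imread('pics/scene0.png').astype(int);b=cv2.imread('pics/scene1.png').astype(int)
for n,(x,y) in dict(tea=(379,248),case=(342,210)).items(): print(n,abs(a-b)[y-8:y+8,x-12:x+12].mean().round(2))
job_done()
E
```

```text
box sL [422.1 356.6] [68.1 67.6] ang 13.0
tray (3 corners) [404.3 326. ] [ 66.1 132.7] ang 56.5
[[0.3881, 0.2971], [0.4779, 0.317], [0.3672, 0.3902]]
tea 5.02
case 3.05
the job is handed in; nothing more can be done
```

I took the tower apart from the top down (small round, small square, large round, large square) and set each box upright in its own tray. I handed the job in at about 26 s of the 128 s allowed, with the gripper open and clear of everything.

**Last checks**
- **Trays:** the final wrist and scene pictures show all four boxes upright and inside their rims. I felt contact with each tray floor before letting go.
- **Large square box:** measured about 3 mm off its tray's centre, where the clearance is 9.5 mm, and within about 1° of its sides. The tray centre in that check came from three corners picked by eye. My fitted rectangle on those corners came out wrong, so I used the midpoint of the diagonal.
- **Other three boxes:** I did not measure their final positions, only judged them from the pictures.
- **Tea light and black case:** both look unmoved. The before-and-after difference at each was small but not zero (mean 5 and 3 grey levels), and I did not check whether that was image noise, lighting or movement.

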